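# Seat the sample holder on a colorimeter hub and load its ring column

### The job

The sample holder sits crooked on top of the four studs of the instrument's hub: turn it on the hub until its holes line up with the studs and seat it fully home. Then load its bore with the black ring first and the white ring on top, both lying flat, and finally press the red start button and let go; leave the yellow and green rings, the bottle and the beaker where they are.

Things in the scene. Friction and masses are not known exactly. Their poses are not given: they have to be found in the camera images.
- hub: Fixed dark steel round plate, 170 mm across, 12 mm thick, on the instrument base. Origin: centre of its flat top face (the seat), 62 mm above the bench; z up. A spigot 28 mm across, 20 mm high, stands at the origin; four brass studs stand 54 mm out along its +x, -x, +y, -y. Red radial marks on the plate's rim lie in line with the studs. It does not turn.
- stud (a point): Centre of the tip of the hub's +x stud. Each of the four studs is 10 mm across and 12 mm high with a chamfered tip.
- console: Fixed cream-and-blue instrument base with display and keypad, 240 (x) x 280 (y) mm, 50 mm high, carrying the hub and the start button. Origin: centre of the underside.
- holder: Loose aluminium sample holder, about 0.55 kg: round flange 140 mm across, 12 mm thick, with a 30 mm centre hole and four 13 mm through holes 54 mm out along its +x, -x, +y, -y (red mark outside each), carrying a square block 68 x 68 mm, faces square to x and y, top 61 mm above the underside. Origin: centre of the flange's underside, z up. Grip it from above by the block's faces.
- holder_mouth (a point): Centre of the mouth of the holder's round bore, in the block's top face, on the holder's axis 61 mm above its underside; axes as the holder's. The bore is 61 mm across and 40 mm deep (floor 21 mm above the underside).
- holder_foot (a point): Same point as the holder's origin. At the start it is 12 mm above the hub's origin: the holder lies level on the stud tips, spigot in its centre hole, free to turn, 0.35 rad (20 degrees) or more from lining up. Any of the four quarter-turn positions fits; seated, the underside lies on the hub's top face and this point at the hub's origin.
- black_ring: Loose black spacer ring, 57 mm across, 18 mm thick, with a 24 mm grey glass window across its middle (no open hole: hold it by the outside), about 0.1 kg. Origin: its centre, 9 mm above its underside; z along its axis, up. The four rings lie flat in the four places of the blue foam insert of the open carrying case; which ring lies in which place varies.
- white_ring: Loose white ceramic ring, same size, weight and origin as the black ring, on the same case.
- yellow_ring: Yellow ring, same size and origin, on the case; to be left alone.
- green_ring: Green ring, same size and origin, on the case; to be left alone.
- case: Fixed carrying case, 220 mm (x) by 240 mm (y), foam top 60 mm above the bench. Origin: centre of the underside. Ring places at x = +-52.5 mm, y = +-57.5 mm. Its lid, 220 x 240 mm and about 35 mm high, lies folded back flat on the bench on the -y side.
- start_top (a point): Centre of the top of the round red start button (32 mm across, in a black collar) at the near right corner of the instrument base, 72 mm above the bench. Pressed straight down it travels 6 mm, about 5 N at full travel, and springs back.
- start (a joint): Travel of the start button: 0 released, 0.006 fully down (m). It counts as pressed beyond 0.004.
- bottle: White bottle with red cap, 66 mm across, 150 mm high, beyond the work; to be left alone. Origin: centre of the underside.
- beaker: Open glass beaker, 72 mm across, 90 mm high, left of the instrument; to be left alone. Origin: centre of the underside.
There are look-alikes about, which are no part of the job. Several things have the shape of the white_ring; the one meant has the colours described above.

How it is judged:
By the outcome, as a careful person would: the job done as asked, in the order asked, and still so for the second after the job is handed in, with the robot touching nothing.
It also fails if it takes over 69 s, if anything falls off the work surface, if the arm or the gripper's body presses on something with over 40 N, if the wrist force passes 120 N, or if a joint passes its speed limit or range.

### The arm

A 6-joint arm with a two-finger parallel gripper is mounted at the origin on the work surface. World frame = base frame: x ahead of the robot, y to its left, z up, the work surface at z = 0. Lengths are in m, angles in rad, forces in N, time in s.
With the tool pointing down it reaches from about 0.275 to 0.75 m from the base axis. Payload 10.2 kg.
Tool frame: the origin (TCP) lies on the centre line of the jaws, within the pads' length; the fingertips stand env.tip_reach ahead of it and the grasp point (between the pads) lies 3 mm ahead of it (env.tip_reach is the distance from the TCP to the fingertips, in m); z points along the fingers, y is the line along which they close (so a half turn about z gives the same grasp; the last joint's range is limited). The gripper opens to 88 mm and grips with 3 to 60 N. Pads are 18 mm wide; open, the fingers measure 123 mm over their backs; the gripper's body (75 mm by 187 mm) begins 45 mm behind the grasp point.
Start: joints at [0.991, 0.313, 1.498, -0, 1.331, -0.223], TCP at [0.183, 0.492, 0.261] pointing down, gripper open.
Joint ranges: [-2.94, 2.94], [-0.97, 2.17], [0.19, 2.56], [-1.23, 4.37], [0.02, 3.11], [-2.88, 2.88]. Speed limits (rad/s): [2.39, 2.39, 3.01, 3.14, 3.14, 3.14].

### API

Orientations are given as a unit quaternion [w, x, y, z].
In Python, from plant import monitor, imaging, ticket, env gives the robot as it stands.
- The arm moves only by the shell command python3 -m handwheel 'ROWS'. ROWS is JSON, a list of rows, each a list of 3 entries, a list of its own where there are three numbers: the opening in per cent of the stroke, from 0 (shut) to 100 (fully open), then the shift along the tool's x, y, z in cm, then the turn about the tool's z in rad. A call has 1 to 10 rows; each row shifts and turns the commanded pose from where the row before left it, along the tool's axes as they then stand; what a row does not reach is not made up. A row lasts 1/12 s, in which the tool goes at most 41.7 mm and 7.16 degrees, less where a joint would pass 70% of its speed; a pose out of reach is approached as far as the arm can. A call is refused whole if a number of a shift passes 4.17 or a number of a turn 0.125, either way. A call with a gripper value outside its range is refused whole. The fingers move at their own pace and stop on an object; the grip force is fixed at half the most. Time passes only in rows, so rows that do not move let the fingers close. It gives the time, the measured TCP pose, the force, the opening and the grip force at its end, in the units of the state.
- monitor.get_state(): the state, without advancing time (a new reading comes with each control period).
- imaging.get_image(name): name is "scene" or "top" or "wrist"; returns (picture, depth): 480x640x3 uint8, red, green, blue; 480x640 float32, m along the optical axis (not along the pixel's ray), 0 where there is no reading.
- imaging.camera_info(name): a dict with "fov_y" (degrees; the focal length in pixels is half the picture's height over the tangent of half this angle, whatever the lens; pixels are square), "cx", "cy" (the principal point, pixels), "k1" (the pictures are not rectified: a ray, as slopes to the right and down, at radius r is drawn at 1 + k1 r^2 times it, then the intrinsics apply), "world_to_cam" (4x4, takes a point from world to camera coordinates). Camera axes: x right, y down, z forward; pixel columns grow to the right and rows downward; lengths in m; the calibration is good to about 2 mm. A picture is of the moment at which its call begins: read the wrist's pose just before it. camera_info takes no time and is no camera call; for the wrist camera it gives the pose at the moment of the call.
- ticket.sign_off(): hands the job in; it is judged then, once.
Trained networks look in the newest picture that a camera, given by its name, has taken for a name from the list of things; names that differ only in an ending like _2 or _b are one class to them, and where a whole thing is asked for, a point or a joint stands for the part that bears it (a point fixed in the world has none). Each returns a list of dicts, best first, with "conf" (0 to 1); they miss things now and then, are a little off and sometimes report something else, mostly with a low value. They report only what shows in the picture. A call takes as long as a camera call. They do not tell look-alikes from the thing itself.
- imaging.search_frame(camera, name): "box" ([left, top, right, bottom] in pixels, round what is visible of it).
- imaging.trace(camera, name): "pixels" (480x640 bool, what is visible of it) and "box" ([left, top, right, bottom] in pixels, round what is visible of it).
The state is a dict: "time": time; "q": joint angles; "joint_velocities": joint speeds; "joint_torque": joint torques, N m; "position": TCP position; "ee_rot": TCP orientation; "contact_force": force on the tool from outside, world axes, zero at the start; "ft_torque": the same for the moment, N m; "opening": finger opening in m; "grip_force": force on a finger pad.
Only numpy, scipy, OpenCV 4.12 (cv2) and the standard library are available. Lean on these libraries where they do the work, as an engineer would, in place of code of your own. Each camera call takes 0.05 s, during which the arm holds its last target. There are 200 camera calls.

## Working session

There is one attempt and no reset: what is moved stays moved. The work goes in short steps, Python scripts to look and compute and a shell command to move; the robot and the scene stay as the last step left them, time stands still between calls to the robot, and variables do not carry over. Pictures are saved under pics/ and viewed, at most 10 in all, crops included, and the job is handed in when it is done.

```bash
ls; mkdir -p pics; cat > h.py <<'E'
import numpy as np, cv2
from plant import monitor, imaging, ticket, env
def ray(ci,u,v):
    f=240/np.tan(np.radians(ci["fov_y"])/2)
    d=np.array([(u-ci["cx"])/f,(v-ci["cy"])/f]);s=d.copy()
    for _ in range(20): s=d/(1+ci["k1"]*(s@s))
    return np.array([s[0],s[1],1.])
def onz(ci,u,v,z):
    T=np.linalg.inv(ci["world_to_cam"]);r=T[:3,:3]@ray(ci,u,v);o=T[:3,3]
    return o+r*(z-o[2])/r[2]
def pt(ci,u,v,d):
    T=np.linalg.inv(ci["world_to_cam"]);return T[:3,:3]@(ray(ci,u,v)*d)+T[:3,3]
def proj(ci,p):
    f=240/np.tan(np.radians(ci["fov_y"])/2)
    c=ci["world_to_cam"]@np.r_[p,1];s=c[:2]/c[2];s=s*(1+ci["k1"]*(s@s))
    return s*f+[ci["cx"],ci["cy"]]
def save(im,n): cv2.imwrite("pics/"+n,im[:,:,::-1])
E
python3 - <<'E'
from h import *
np.set_printoptions(precision=4,suppress=True)
print(monitor.get_state(),env.tip_reach)
ims=[]
for c in ["top","scene"]:
    im,d=imaging.get_image(c);save(im,c+"0.png");ci=imaging.camera_info(c);np.savez(c+"0.npz",im=im,d=d);print(c,ci)
    for n in ["hub","holder","black_ring","white_ring","start_top","case"]:
        for r in imaging.search_frame(c,n)[:4]:
            b=r["box"];u,v=(b[0]+b[2])/2,(b[1]+b[3])/2;dd=d[int(v),int(u)]
            print(n,round(r["conf"],2),np.round(b),pt(ci,u,v,dd))
E
```

```text
pics
{'time': 0.0, 'q': array([ 0.9906,  0.3135,  1.4984, -0.    ,  1.331 , -0.2234]), 'joint_velocities': array([-0.0007, -0.0004, -0.001 , -0.0002,  0.0018, -0.0004]), 'joint_torque': array([  0.001 , -40.2201, -25.2273,   0.0695,   0.0352,  -0.0001]), 'position': array([0.1833, 0.4917, 0.2602]), 'ee_rot': array([-0.0003,  0.1775,  0.9841, -0.0006]), 'contact_force': array([ 0.4993, -0.0367, -0.2424]), 'ft_torque': array([0.0072, 0.0221, 0.0328]), 'grip_force': 0.0, 'opening': 0.08795277486271107} 0.022
top {'fov_y': 51.93913663800359, 'cx': 321.31830230948134, 'cy': 241.66457967595983, 'k1': -0.11816970807946446, 'world_to_cam': array([[ 0.0264, -0.9997,  0.0015,  0.0672],
       [-0.9973, -0.0264, -0.0691,  0.5822],
       [ 0.0691,  0.0004, -0.9976,  1.1951],
       [ 0.    ,  0.    ,  0.    ,  1.    ]])}
hub 0.83 [240. 221. 312. 292.] [0.5382 0.1881 0.0809]
holder 0.77 [242. 227. 303. 285.] [0.5395 0.1963 0.0812]
black_ring 0.6 [418. 240. 442. 259.] [ 0.5648 -0.1749  0.0764]
white_ring 0.77 [480. 336. 503. 362.] [ 0.3244 -0.3467  0.0172]
white_ring 0.75 [465. 283. 491. 305.] [ 
[... 533 characters left out ...]
     [ 0.    ,  0.    ,  0.    ,  1.    ]])}
hub 0.59 [310. 227. 374. 263.] [0.5817 0.1524 0.0886]
holder 0.69 [320. 208. 370. 252.] [0.5711 0.1686 0.1305]
holder 0.58 [278. 238. 287. 250.] [0.4749 0.0323 0.0764]
holder 0.34 [313. 228. 370. 264.] [0.5812 0.1501 0.0872]
black_ring 0.78 [226. 297. 250. 318.] [ 0.575  -0.1707  0.0766]
white_ring 0.91 [165. 293. 193. 316.] [ 0.4794 -0.2865  0.08  ]
white_ring 0.71 [169. 260. 193. 276.] [ 0.3324 -0.218   0.0189]
white_ring 0.65 [129. 283. 152. 301.] [ 0.3344 -0.3475  0.0176]
start_top 0.64 [280. 241. 290. 251.] [0.481  0.0351 0.073 ]
case 0.9 [ 65. 259. 273. 435.] [ 0.5232 -0.3595  0.0003]
case 0.74 [163. 290. 192. 315.] [ 0.4675 -0.2867  0.0717]
```

```bash
python3 - <<'E'
from h import *
im=np.load("top0.npz")["im"]
c=im[170:370,190:520]
save(cv2.resize(c,(792,480),interpolation=cv2.INTER_CUBIC),"c1.png")
E
```

```text
(no output)
```

View pics/c1.png

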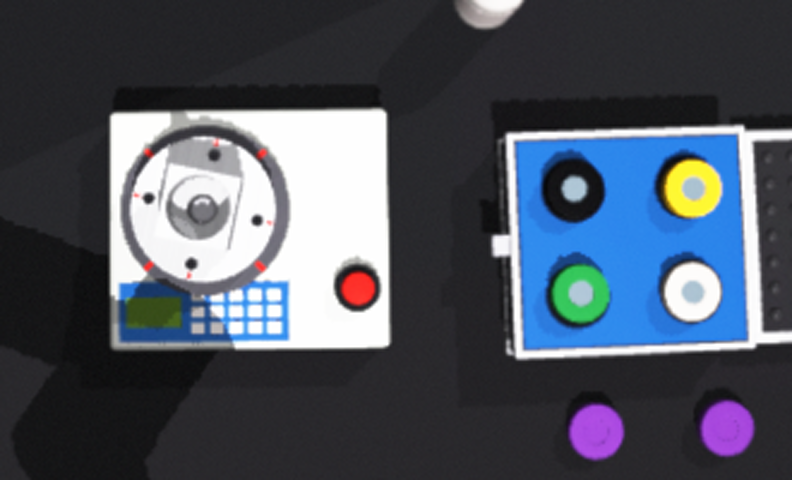

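The crop shows the hub at about (275,257) in the top image, with its red marks at about 45°. The holder is turned to about -12° or 78°.
- **Rings:** black (429,248), yellow (478,248), green (432,292), white (478,291).
- **White look-alikes:** the purple rings at (438,350) and (492,348).
- **Choice:** the description and this crop both point to the white ring on the case at (478,291).
- **Red button:** (339,290).

```bash
cat >> h.py <<'E'
from scipy.spatial.transform import Rotation as R
def rot(s): return R.from_quat(np.roll(s["ee_rot"],-1)).as_matrix()
def go(p,yaw=None,s=None):
    "shift in tool axes (cm) and tool-z turn (rad) bringing tool y to world yaw (deg, mod 180)"
    s=s or monitor.get_state();M=rot(s)
    y=np.degrees(np.arctan2(M[1,1],M[0,1]))
    t=0 if yaw is None else -((yaw-y+90)%180-90)
    print("tool y yaw %.1f"%y,"shift cm",np.round(M.T@(np.array(p)-s["position"])*100,2),"turn %.3f"%np.radians(t))
E
python3 - <<'E'
from h import *
np.set_printoptions(precision=4,suppress=True)
z=np.load("top0.npz");im=z["im"];ci=imaging.camera_info("top")
def P(u,v,zz):return onz(ci,190+u/2.4,170+v/2.4,zz)
print("hub",np.mean([P(*a,.062) for a in[(148,154),(262,154),(148,267),(262,267)]],0),P(148,154,.062)-P(262,267,.062),P(262,154,.062)-P(148,267,.062))
h=[P(*a,.086) for a in[(214,154),(257,219),(191,264),(148,197)]];print("holder",np.mean(h,0),h[0]-h[2],h[3]-h[1])
for n,a in dict(bl=(574,188),wh=(692,291),ye=(692,188),gr=(580,293)).items(): print(n,P(*a,.077))
print("btn",P(358,287,.072))
go([h_ for h_ in np.mean(h,0)[:2]]+[.26],78)
print(imaging.camera_info("wrist"))
E
```

```text
hub [0.5364 0.1908 0.062 ] [0.1089 0.1168 0.    ] [ 0.1151 -0.1096  0.    ]
holder [0.5373 0.191  0.086 ] [ 0.1074 -0.0189  0.    ] [0.0185 0.1067 0.    ]
bl [ 0.5673 -0.1726  0.077 ]
wh [ 0.4685 -0.2921  0.077 ]
ye [ 0.5703 -0.2912  0.077 ]
gr [ 0.4643 -0.18    0.077 ]
btn [0.465  0.0377 0.072 ]
tool y yaw 69.6 shift cm [-43.68 -15.83   0.07] turn -0.147
{'fov_y': 70.52195285411827, 'cx': 319.32804859161826, 'cy': 239.69012313652306, 'k1': -0.060368979342449156, 'world_to_cam': array([[ 0.3501,  0.9367, -0.0002, -0.5253],
       [ 0.8921, -0.3333,  0.3051, -0.0405],
       [ 0.2857, -0.107 , -0.9523,  0.3913],
       [ 0.    ,  0.    ,  0.    ,  1.    ]])}
```

```bash
python3 -m handwheel '[[100,[-3.6,-1.3,0],0],[100,[-3.6,-1.3,0],0],[100,[-3.6,-1.3,0],0],[100,[-3.6,-1.3,0],0],[100,[-3.6,-1.3,0],0],[100,[-3.6,-1.3,0],0],[100,[-3.6,-1.3,0],0],[100,[-3.6,-1.3,0],0],[100,[-3.6,-1.3,0],0],[100,[-3.6,-1.3,0],0]]'; python3 -m handwheel '[[100,[-3.6,-1.3,0],0],[100,[-4.0,-1.3,0],0],[100,[0,0,0],-0.08],[100,[0,0,0],-0.08],[100,[0,0,0],0]]'
python3 - <<'E'
from h import *
go([.5373,.191,.26],79.8)
im,d=imaging.get_image("wrist");save(im,"w1.png");np.savez("w1.npz",im=im,d=d,ci=imaging.camera_info("wrist")["world_to_cam"])
E
```

```text
time: 1.53
position: [0.4765, 0.2428, 0.2609]
ee_rot: [0.0, 0.178, 0.984, 0.0]
contact_force: [1.1, 1.7, -0.3]
opening: 0.088
grip_force: 0.0
time: 1.95
position: [0.5375, 0.1932, 0.2604]
ee_rot: [-0.0, 0.097, 0.995, -0.0]
contact_force: [-0.0, -0.4, -0.8]
opening: 0.0881
grip_force: 0.0
tool y yaw 78.8 shift cm [-0.03 -0.22  0.04] turn -0.017
```

View pics/w1.png

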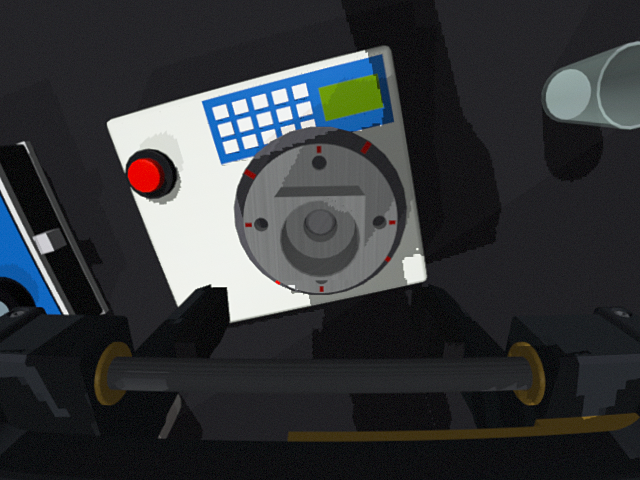

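The picture shows the holder and hub from near: holder marks at (319,149), (248,225), (392,222) and (322,289), and hub marks at (366,147), (250,174), (388,261) and (277,282). The button is at (145,175).

```bash
python3 - <<'E'
from h import *
np.set_printoptions(precision=4,suppress=True)
ci=imaging.camera_info("wrist")
H=[onz(ci,*a,.086)[:2] for a in[(319,149),(392,222),(322,289),(248,225)]]
U=[onz(ci,*a,.062)[:2] for a in[(366,147),(388,261),(277,282),(250,174)]]
a=lambda v:np.degrees(np.arctan2(v[1],v[0]))
for X in(H,U): print(np.mean(X,0),a(X[0]-X[2])%90,a(X[1]-X[3])%90,np.linalg.norm(X[0]-X[2]),np.linalg.norm(X[1]-X[3]),[a(x-np.mean(X,0)) for x in X])
print(onz(ci,145,175,.072))
go(list(np.mean(H,0))+[.26],a(H[1]-H[3]))
E
```

```text
[0.5373 0.1949] 79.82495426497499 79.81108696539884 0.13168558438824102 0.1314915010797234 [np.float64(169.54994645815148), np.float64(79.79183735115569), np.float64(-9.899854880573058), np.float64(-100.16984765537131)]
[0.539  0.1946] 45.93539581214816 45.600202243157064 0.16165596110917824 0.16169865290688598 [np.float64(136.9134264780312), np.float64(45.95776466857387), np.float64(-45.03048989758731), np.float64(-134.76967061643543)]
[0.4629 0.0439 0.072 ]
tool y yaw 78.6 shift cm [0.02 0.13 0.06] turn -0.021
```

```bash
python3 -m handwheel '[[100,[0,0.1,0],-0.02],[100,[0,0,3.5],0],[100,[0,0,3.5],0],[100,[0,0,3.3],0],[100,[0,0,2],0],[100,[0,0,2],0],[100,[0,0,0],0],[70,[0,0,0],0],[70,[0,0,0],0],[70,[0,0,0],0]]'; python3 -m handwheel '[[65,[0,0,0],0],[65,[0,0,0],0],[65,[0,0,0],0],[65,[0,0,0],0]]'
python3 -c "
from h import *
s=monitor.get_state();print(s['contact_force'],s['ft_torque']);go([.538,.1945,.117],79.8)"
```

```text
time: 2.83
position: [0.5379, 0.1949, 0.1194]
ee_rot: [0.001, 0.088, 0.996, 0.0]
contact_force: [-0.4, -5.9, 1.5]
opening: 0.0705
grip_force: 2.1
time: 3.17
position: [0.5379, 0.1947, 0.1193]
ee_rot: [0.001, 0.088, 0.996, 0.0]
contact_force: [-1.4, -0.9, 6.2]
opening: 0.0675
grip_force: 30.0
[-1.38949323 -0.90992201  6.21137352] [-0.28438845  0.23670047  0.05386328]
tool y yaw 79.9 shift cm [-0.01 -0.02  0.23] turn 0.001
```

```bash
python3 -m handwheel '[[60,[0,0,0],0.085],[60,[0,0,0],0.085],[60,[0,0,0],0.085],[60,[0,0,0],0.085],[60,[0,0,0],0.085],[60,[0,0,0],0.085],[60,[0,0,0],0.085],[60,[0,0,0],0]]'; python3 -m handwheel '[[60,[0,0,0.1],0],[60,[0,0,0.1],0],[60,[0,0,0.1],0],[60,[0,0,0],0]]'
python3 -c "
from h import *
s=monitor.get_state();print(s['contact_force'],s['ft_torque']);go([.538,.1945,.107],45.8)"
```

```text
time: 3.83
position: [0.5373, 0.1947, 0.1178]
ee_rot: [0.0, 0.378, 0.926, 0.0]
contact_force: [0.6, -0.5, -3.7]
opening: 0.0675
grip_force: 30.0
time: 4.17
position: [0.5373, 0.1946, 0.1144]
ee_rot: [-0.0, 0.376, 0.927, -0.0]
contact_force: [0.8, -0.9, -5.2]
opening: 0.0677
grip_force: 30.0
[ 0.7832864  -0.93069734 -5.15318927] [-0.18102144 -0.20296371 -0.02982078]
tool y yaw 45.8 shift cm [-0.06  0.04  0.74] turn 0.001
```

```bash
python3 -m handwheel '[[60,[0,0,0.2],0],[60,[0,0,0.2],0],[60,[0,0,0.2],0],[60,[0,0,0.1],0],[60,[0,0,0.1],0],[60,[0,0,0],0]]'
python3 -c "
from h import *
s=monitor.get_state();print(s['contact_force'],s['ft_torque']);go([.538,.1945,.107],45.8)"
```

```text
time: 4.67
position: [0.5373, 0.1946, 0.1074]
ee_rot: [0.0, 0.376, 0.926, -0.0]
contact_force: [-3.7, -1.8, 3.4]
opening: 0.0676
grip_force: 30.0
[-3.69370635 -1.82143104  3.44667146] [-0.45963094  0.38301259  0.05187609]
tool y yaw 45.8 shift cm [-0.06  0.04  0.04] turn -0.000
```

```bash
python3 -m handwheel '[[60,[0,0,0.1],0],[60,[0,0,0],0],[100,[0,0,-0.1],0],[100,[0,0,0],0],[100,[0,0,0],0],[100,[0,0,-3],0],[100,[0,0,-4],0],[100,[0,0,-4],0],[100,[0,0,-3.5],0],[100,[0,0,0],0]]'
python3 - <<'E'
from h import *
np.set_printoptions(precision=4,suppress=True)
im,d=imaging.get_image("wrist");save(im,"w2.png");ci=imaging.camera_info("wrist")
for r in imaging.search_frame("wrist","start_top")[:2]:
    b=r["box"];print(r["conf"],b,onz(ci,(b[0]+b[2])/2,(b[1]+b[3])/2,.072))
go([.567,-.173,.25],20)
E
```

```text
time: 5.5
position: [0.5392, 0.1952, 0.2589]
ee_rot: [0.005, 0.376, 0.926, 0.003]
contact_force: [-0.1, -0.5, 0.9]
opening: 0.088
grip_force: 0.0
0.7 [142.4, 252.3, 178.1, 286.5] [0.4644 0.0482 0.072 ]
tool y yaw 45.8 shift cm [-27.76 -24.31   0.22] turn 0.450
```

View pics/w2.png

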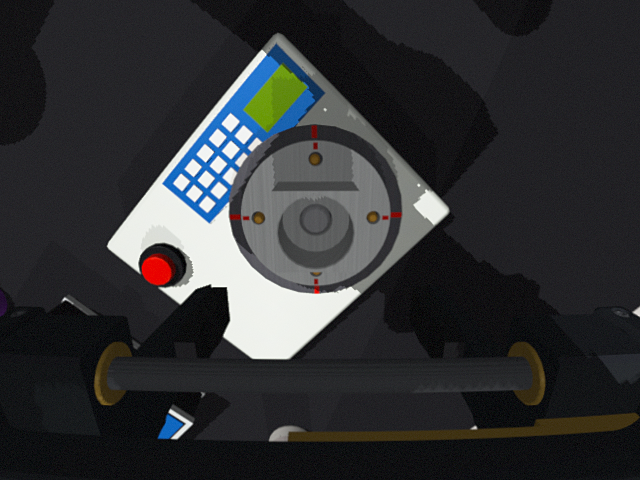

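Seated: the holder's marks line up with the hub's marks at (316,130), (235,217), (395,215) and (316,288), and brass shows in the holes. Next is the black ring.

```bash
python3 -m handwheel '[[100,[-2.8,-2.4,0],0],[100,[-2.8,-2.4,0],0],[100,[-2.8,-2.4,0],0],[100,[-2.8,-2.4,0],0],[100,[-2.8,-2.4,0],0],[100,[-2.8,-2.4,0],0],[100,[-2.8,-2.4,0],0],[100,[-2.8,-2.4,0],0],[100,[-2.8,-2.4,0],0],[100,[-2.6,-2.7,0],0]]'; python3 -m handwheel '[[100,[0,0,2],0],[100,[0,0,0],0],[100,[0,0,0],0]]'
cat >> h.py <<'E'
def ringfind(name,z,tag):
    im,d=imaging.get_image("wrist");save(im,tag+".png");ci=imaging.camera_info("wrist")
    for r in imaging.trace("wrist",name)[:4]:
        m=r["pixels"].astype(np.uint8);c=max(cv2.findContours(m,0,1)[0],key=cv2.contourArea)
        P=np.array([onz(ci,*p,z)[:2] for p in cv2.convexHull(c)[:,0]]).astype(np.float32)
        col=im[m>0].mean(0)
        ctr=im[int(np.mean(r["box"][1::2])),int(np.mean(r["box"][::2]))]
        b=r["box"];dz=pt(ci,*[np.mean(b[::2]),np.mean(b[1::2])],d[int(np.mean(b[1::2])),int(np.mean(b[::2]))])
        print(round(r["conf"],2),"rgb",col.round(),"box",np.round(b),"enc",np.round(cv2.minEnclosingCircle(P),4) if 0 else [np.round(q,4) for q in cv2.minEnclosingCircle(P)],"depthpt",dz.round(4))
E
python3 - <<'E'
from h import *
ringfind("black_ring",.078,"w3")
print(monitor.get_state()["q"].round(2));go([.567,-.173,.25],45.8)
E
```

```text
time: 6.43
position: [0.5667, -0.1749, 0.2494]
ee_rot: [-0.002, 0.376, 0.926, 0.0]
contact_force: [0.5, 0.2, -0.5]
opening: 0.0886
grip_force: 0.0
time: 6.68
position: [0.5664, -0.1728, 0.2296]
ee_rot: [-0.002, 0.376, 0.926, 0.0]
contact_force: [-0.6, 0.9, 0.8]
opening: 0.0881
grip_force: 0.0
0.81 rgb [65. 70. 74.] box [288. 195. 361. 262.] enc [array([ 0.5669, -0.1677]), np.float64(0.0299)] depthpt [ 0.5683 -0.1681  0.078 ]
[-0.49  0.48  1.33  0.    1.33 -1.29]
tool y yaw 45.9 shift cm [-0.03 -0.06 -1.83] turn 0.001
```

View pics/w3.png

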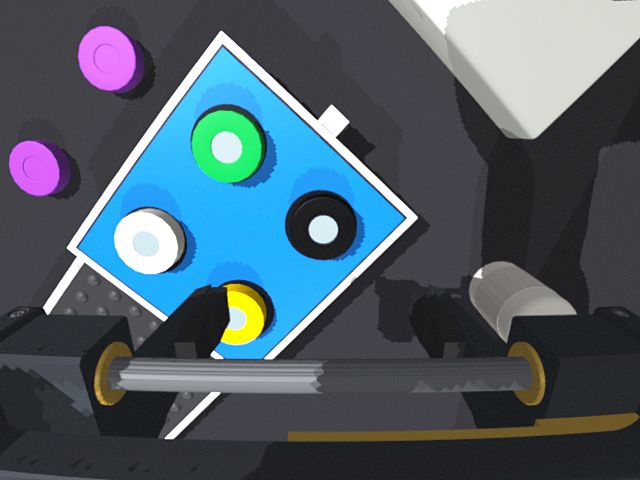

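The picture shows green at (228,146), black at (322,228), white at (149,241) and yellow at (237,315), with purple look-alikes at (110,60) and (40,167). The bottle is at (520,300), so I check its clearance to the gripper body.

```bash
python3 - <<'E'
from h import *
np.set_printoptions(precision=4,suppress=True)
imaging.get_image("top");ci=imaging.camera_info("top")
for r in imaging.search_frame("top","bottle")[:2]:
    b=r["box"];print(r["conf"],b,"cap",onz(ci,(b[0]+b[2])/2,b[1]+8,.15),onz(ci,(b[0]+b[2])/2,b[3],0))
cw=imaging.camera_info("wrist")
print("white",onz(cw,149,241,.078),"black",onz(cw,323,229,.078))
imaging.get_image("wrist")
for r in imaging.search_frame("wrist","bottle")[:2]:print(r,onz(cw,497,275,0),onz(cw,480,290,0))
go([.5675,-.168,.093],45.8)
E
```

```text
0.75 [382.4, 145.1, 411.3, 180.7] cap [ 0.775  -0.0818  0.15  ] [ 0.742  -0.1052  0.    ]
0.73 [242.2, 223.8, 303.6, 288.3] cap [0.5902 0.19   0.15  ] [0.4618 0.2003 0.    ]
white [ 0.4705 -0.2866  0.078 ] black [ 0.569  -0.1698  0.078 ]
{'box': [464.5, 257.9, 570.9, 343.3], 'conf': 0.72} [ 0.7665 -0.0781  0.    ] [ 0.768  -0.1039  0.    ]
tool y yaw 45.8 shift cm [ 0.32  0.34 13.93] turn 0.001
```

```bash
python3 -m handwheel '[[100,[0.23,0.33,0],0],[100,[0,0,3.5],0],[100,[0,0,3.5],0],[100,[0,0,3.5],0],[100,[0,0,2],0],[100,[0,0,1.6],0],[100,[0,0,0],0],[55,[0,0,0],0],[55,[0,0,0],0],[55,[0,0,0],0]]'; python3 -m handwheel '[[50,[0,0,0],0],[50,[0,0,0],0],[50,[0,0,0],0],[50,[0,0,0],0],[50,[0,0,0],0]]'
python3 -c "
from h import *
s=monitor.get_state();print(s['contact_force'],s['ft_torque'],s['position'])"
```

```text
time: 7.82
position: [0.5684, -0.1695, 0.0923]
ee_rot: [0.001, 0.376, 0.926, -0.0]
contact_force: [0.5, 0.4, 0.7]
opening: 0.0703
grip_force: 0.0
time: 8.23
position: [0.568, -0.1695, 0.0916]
ee_rot: [0.001, 0.376, 0.926, -0.0]
contact_force: [-0.5, 0.4, 6.4]
opening: 0.0556
grip_force: 30.0
[-0.53370836  0.44147459  6.39336467] [-0.04023793  0.30252747  0.02039708] [ 0.56802389 -0.16950503  0.09156673]
```

```bash
python3 -m handwheel '[[50,[0,0,-1],0],[50,[0,0,-3],0],[50,[0,0,-4],0],[50,[0,0,-4],0],[50,[0,0,-2.5],0],[50,[2.75,2.4,0],0],[50,[2.75,2.4,0],0],[50,[2.75,2.4,0],0],[50,[2.75,2.4,0],0],[50,[2.75,2.4,0],0]]'; python3 -m handwheel '[[50,[2.75,2.4,0],0],[50,[2.75,2.4,0],0],[50,[2.75,2.4,0],0],[50,[2.75,2.4,0],0],[50,[2.75,2.4,0],0],[50,[0,0,0],0],[50,[0,0,0],0]]'
python3 - <<'E'
from h import *
im,d=imaging.get_image("wrist");save(im,"w4.png");ci=imaging.camera_info("wrist");np.save("ci4.npy",ci["world_to_cam"])
s=monitor.get_state();print(s['opening'],s['position'])
for p in [(.538,.1946,.123)]: print(proj(ci,np.array(p)))
E
```

```text
time: 9.07
position: [0.5523, 0.0142, 0.2362]
ee_rot: [-0.0, 0.377, 0.926, 0.0]
contact_force: [0.8, 0.0, -0.4]
opening: 0.0558
grip_force: 30.0
time: 9.65
position: [0.5375, 0.1959, 0.2359]
ee_rot: [-0.0, 0.375, 0.927, -0.0]
contact_force: [0.2, 0.4, -2.0]
opening: 0.056
grip_force: 30.0
0.05639355676045376 [0.53781034 0.19463465 0.23589206]
[319.7921994  245.61594937]
```

View pics/w4.png

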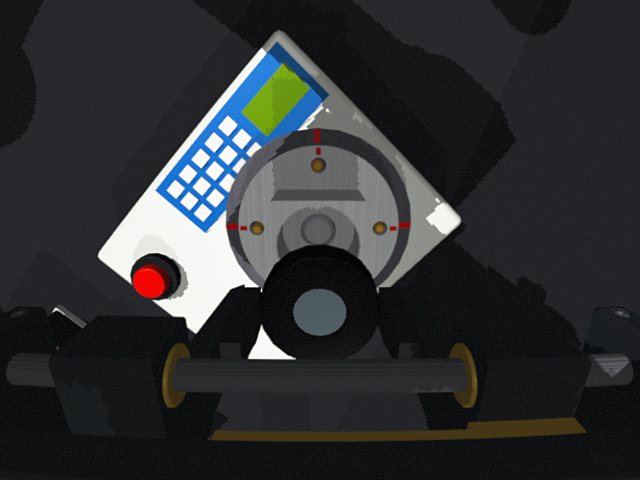

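The ring is held level between the pads at (320,312). Studs show at (318,165), (257,228) and (380,228), and the midpoint of the left and right studs gives the axis.

```bash
python3 - <<'E'
from h import *
np.set_printoptions(precision=4,suppress=True)
ci=imaging.camera_info("wrist");s=monitor.get_state();print(s["position"])
A=[onz(ci,*p,.074)[:2] for p in[(257,228.5),(380,228.5),(318,165.5)]]
print("axis",(A[0]+A[1])/2,np.linalg.norm(A[0]-A[1]), "third radius",np.linalg.norm(A[2]-(A[0]+A[1])/2))
B=[onz(ci,*p,.062)[:2] for p in[(234,227),(404,226)]];print("axis marks",(B[0]+B[1])/2)
im,d=imaging.get_image("wrist")
print("ring depth pt",pt(ci,320,312,d[312,320]),pt(ci,320,275,d[275,320]), pt(ci,285,312,d[312,285]),pt(ci,360,312,d[312,360]),pt(ci,320,352,d[352,320]))
m=((im.max(2)<60)).astype(np.uint8)
g=cv2.cvtColor(im,cv2.COLOR_RGB2GRAY)
w=((im[:,:,2].astype(int)>80)&(im[:,:,2].astype(int)-im[:,:,0]>12)).astype(np.uint8);w[:285]=0;w[340:]=0;w[:,:285]=0;w[:,355:]=0
c=max(cv2.findContours(w,0,1)[0],key=cv2.contourArea);e=cv2.fitEllipse(c);print(e)
p=onz(ci,*e[0],s["position"][2]-.013);print("window centre",p,rot(s).T@(p-s["position"]))
E
```

```text
[0.5378 0.1946 0.2359]
axis [0.5378 0.1932] 0.1079361114818134 third radius 0.05429934654488728
axis marks [0.5391 0.1925]
ring depth pt [0.5372 0.1955 0.2216] [0.5236 0.2086 0.2224] [0.526  0.1837 0.2213] [0.5497 0.2089 0.2223] [0.5525 0.1806 0.2224]
((319.4618835449219, 311.86749267578125), (45.252010345458984, 51.55531692504883), 90.22581481933594)
window centre [0.5364 0.1959 0.2229] [ 0.0018 -0.0001  0.013 ]
```

```bash
python3 - <<'E'
from h import *
np.set_printoptions(precision=4,suppress=True)
ci=imaging.camera_info("wrist");s=monitor.get_state()
im,d=imaging.get_image("wrist")
print("cam pos tool",rot(s).T@(np.linalg.inv(ci["world_to_cam"])[:3,3]-s["position"]))
M=rot(s)
Q=[]
for v in range(140,300):
  for u in range(200,440):
    if d[v,u]>0:
      p=pt(ci,u,v,d[v,u])
      Q.append(np.r_[M.T@(p-s["position"]),p[2],u,v])
Q=np.array(Q)
t=Q[(abs(Q[:,3]-.123)<.004)]
print(len(t),"z med",np.median(t[:,3]))
for lo in range(-15,20,5):
    k=t[(t[:,1]>lo/1000)&(t[:,1]<lo/1000+.005)]
    if len(k):print(lo,"x range",np.percentile(k[:,0],[0,2,50,98,100]),k[:,5].min(),k[:,5].max())
x=t[t[:,0]>.02];print("y extents",np.percentile(x[:,1],[0,1,99,100]))
for nm,z0 in(("flange",.074),("hubtop",.062),("spigot",.082)):
    k=Q[abs(Q[:,3]-z0)<.003];print(nm,len(k),np.median(k[:,3]))
E
```

```text
cam pos tool [ 0.0804  0.     -0.1242]
1983 z med 0.12302690913768174
-15 x range [0.0289 0.0295 0.0332 0.0361 0.0361] 196.0 207.0
-10 x range [0.031  0.0315 0.034  0.0361 0.0361] 197.0 204.0
-5 x range [0.0321 0.0324 0.0347 0.0362 0.0362] 196.0 202.0
0 x range [0.0323 0.0323 0.0346 0.0361 0.0361] 196.0 202.0
5 x range [0.031  0.0314 0.034  0.0361 0.0362] 196.0 204.0
10 x range [0.0289 0.0295 0.0331 0.0361 0.0361] 196.0 207.0
15 x range [0.0249 0.026  0.0318 0.036  0.0361] 196.0 212.0
y extents [-0.0342 -0.0337  0.0336  0.034 ]
flange 9350 0.07413701319980362
hubtop 4877 0.062173140759339385
spigot 2581 0.08280616278000053
```

Depth at the mouth puts the bore axis at tool x +1.9 mm, y 0 from the TCP. The ring sits at +1.8 mm, -0.1 mm, so it is already aligned and I lower it.

```bash
python3 -m handwheel '[[50,[0,0,3],0],[50,[0,0,3],0],[50,[0,0,1.8],0],[50,[0,0,0],0],[50,[0,0,0.2],0],[50,[0,0,0.2],0],[50,[0,0,0.2],0],[50,[0,0,0.2],0],[50,[0,0,0.2],0],[50,[0,0,0],0]]'
python3 -c "
from h import *
s=monitor.get_state();print(s['contact_force'],s['ft_torque'],s['position'])"
```

```text
time: 10.63
position: [0.538, 0.1944, 0.1477]
ee_rot: [0.0, 0.376, 0.926, 0.0]
contact_force: [-0.1, -0.2, -0.8]
opening: 0.0559
grip_force: 30.0
[-0.14031378 -0.2026535  -0.78767365] [-0.07539818  0.00752529 -0.00285416] [0.53799998 0.19441879 0.14772321]
```

```bash
python3 -m handwheel '[[80,[0,0,0],0],[80,[0,0,0],0],[80,[0,0,0],0],[100,[0,0,-3],0],[100,[0,0,-4],0],[100,[0,0,-3.5],0],[100,[0,0,0],0]]'
python3 - <<'E'
from h import *
im,d=imaging.get_image("wrist");save(im[120:360,180:460],"w5.png");ci=imaging.camera_info("wrist")
np.set_printoptions(precision=4,suppress=True)
s=monitor.get_state()
Q=[]
for v in range(190,300):
  for u in range(260,380):
    if d[v,u]>0: Q.append(pt(ci,u,v,d[v,u]))
Q=np.array(Q);k=Q[np.hypot(Q[:,0]-.537,Q[:,1]-.196)<.026];print(np.percentile(k[:,2],[2,20,50,80,98]))
k=k[abs(k[:,2]-np.median(k[:,2]))<.008];A=np.c_[k[:,:2],np.ones(len(k))];print("tilt",np.linalg.lstsq(A,k[:,2],rcond=None)[0][:2],k.mean(0))
go([.4695,-.288,.235],45.8)
E
```

```text
time: 11.22
position: [0.54, 0.1948, 0.2601]
ee_rot: [0.005, 0.376, 0.926, 0.003]
contact_force: [0.9, -0.2, -0.0]
opening: 0.0881
grip_force: 0.0
[0.0955 0.0965 0.0972 0.0979 0.0988]
tilt [-0.0041  0.0011] [0.5366 0.1963 0.0972]
tool y yaw 45.8 shift cm [-28.66 -39.46   2.03] turn -0.000
```

View pics/w5.png

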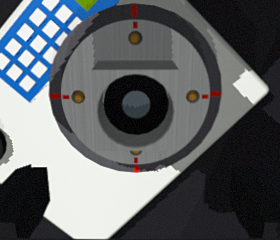

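Black lies flat at the bottom (tilt under 0.5°). Next is the white ring.

```bash
python3 -m handwheel '[[100,[-2.2,-3.0,0],0],[100,[-2.2,-3.0,0],0],[100,[-2.2,-3.0,0],0],[100,[-2.2,-3.0,0],0],[100,[-2.2,-3.0,0],0],[100,[-2.2,-3.0,0],0],[100,[-2.2,-3.0,0],0],[100,[-2.2,-3.0,0],0],[100,[-2.2,-3.0,0],0],[100,[-2.2,-3.0,0],0]]'; python3 -m handwheel '[[100,[-2.2,-3.0,0],0],[100,[-2.2,-3.0,0],0],[100,[-2.2,-3.4,1],0],[100,[0,0,1],0],[100,[0,0,0],0],[100,[0,0,0],0]]'
python3 - <<'E'
from h import *
ringfind("white_ring",.078,"w6")
print(monitor.get_state()["q"].round(2));go([.47,-.287,.0915],45.8)
E
```

```text
time: 12.1
position: [0.4855, -0.1755, 0.2516]
ee_rot: [-0.001, 0.376, 0.926, 0.0]
contact_force: [1.0, 0.7, 0.2]
opening: 0.0885
grip_force: 0.0
time: 12.6
position: [0.4679, -0.2866, 0.2316]
ee_rot: [-0.001, 0.376, 0.926, 0.001]
contact_force: [-0.2, 1.4, 0.3]
opening: 0.0886
grip_force: 0.0
0.89 rgb [246. 249. 249.] box [285. 196. 348. 265.] enc [array([ 0.4673, -0.288 ]), np.float64(0.0295)] depthpt [ 0.4672 -0.2885  0.078 ]
0.81 rgb [215. 103. 239.] box [149. 124. 207. 185.] enc [array([ 0.3423, -0.3252]), np.float64(0.0253)] depthpt [ 0.3281 -0.3447  0.0173]
0.67 rgb [226. 115. 247.] box [235.  11. 298.  80.] enc [array([ 0.3388, -0.2141]), np.float64(0.0243)] depthpt [ 0.3234 -0.2118  0.0178]
[-0.76  0.39  1.47  0.    1.29 -1.56]
tool y yaw 45.9 shift cm [-0.15  0.04 14.14] turn 0.001
```

View pics/w6.png

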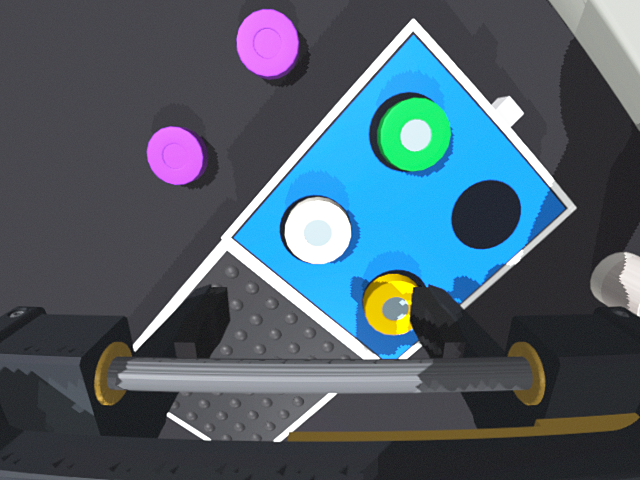

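White at (318,230) is confirmed by its colour. Purple look-alikes are at (178,155) and (267,44).

```bash
python3 -m handwheel '[[100,[-0.1,-0.15,0],0],[100,[0,0,3.5],0],[100,[0,0,3.5],0],[100,[0,0,3.5],0],[100,[0,0,2],0],[100,[0,0,1.6],0],[100,[0,0,0],0],[55,[0,0,0],0],[55,[0,0,0],0],[55,[0,0,0],0]]'; python3 -m handwheel '[[50,[0,0,0],0],[50,[0,0,0],0],[50,[0,0,0],0],[50,[0,0,0],0],[50,[0,0,0],0]]';  python3 -m handwheel '[[50,[0,0,-1],0],[50,[0,0,-3],0],[50,[0,0,-4],0],[50,[0,0,-4],0],[50,[0,0,-2.5],0],[50,[0,0,0],0]]'
python3 -c "
from h import *
go([.538,.1944,.236],45.8)"
```

```text
time: 13.53
position: [0.4685, -0.2894, 0.0933]
ee_rot: [0.001, 0.376, 0.927, -0.0]
contact_force: [-0.2, 0.2, -0.4]
opening: 0.0702
grip_force: 0.0
time: 13.95
position: [0.4682, -0.2893, 0.0925]
ee_rot: [0.001, 0.376, 0.926, -0.0]
contact_force: [-0.4, 1.3, 5.5]
opening: 0.056
grip_force: 30.0
time: 14.45
position: [0.469, -0.2902, 0.2429]
ee_rot: [0.005, 0.376, 0.926, -0.002]
contact_force: [1.3, -0.5, -0.1]
opening: 0.0562
grip_force: 30.0
tool y yaw 45.8 shift cm [28.85 39.54  0.4 ] turn -0.000
```

```bash
python3 -m handwheel '[[50,[2.2,3.0,0],0],[50,[2.2,3.0,0],0],[50,[2.2,3.0,0],0],[50,[2.2,3.0,0],0],[50,[2.2,3.0,0],0],[50,[2.2,3.0,0],0],[50,[2.2,3.0,0],0],[50,[2.2,3.0,0],0],[50,[2.2,3.0,0],0],[50,[2.2,3.0,0],0]]'; python3 -m handwheel '[[50,[2.2,3.0,0],0],[50,[2.2,3.0,0],0],[50,[2.4,3.5,0.2],0],[50,[0,0,0],0],[50,[0,0,0],0],[50,[0,0,0],0]]'
python3 - <<'E'
from h import *
np.set_printoptions(precision=4,suppress=True)
im,d=imaging.get_image("wrist");save(im,"w7.png");ci=imaging.camera_info("wrist");s=monitor.get_state();M=rot(s)
Q=np.array([np.r_[M.T@(pt(ci,u,v,d[v,u])-s["position"]),pt(ci,u,v,d[v,u])[2]] for v in range(140,300) for u in range(200,440) if d[v,u]>0])
t=Q[abs(Q[:,3]-.123)<.004];k=t[abs(t[:,1])<.005];print("x",k[:,0].min()-.0305,k[:,0].max()-.034)
x=t[t[:,0]>.02];print("y",(x[:,1].min()+x[:,1].max())/2)
w=((im[:,:,2].astype(int)-im[:,:,0]>8)).astype(np.uint8);w[:285]=0;w[340:]=0;w[:,:285]=0;w[:,355:]=0
c=max(cv2.findContours(w,0,1)[0],key=cv2.contourArea);e=cv2.fitEllipse(c);print(e,s["position"])
print("ring z",pt(ci,320,275,d[275,320])[2]-s["position"][2])
p=onz(ci,*e[0],s["position"][2]-.0135);print("window",M.T@(p-s["position"]))
E
```

```text
time: 15.28
position: [0.519, 0.0812, 0.2362]
ee_rot: [-0.001, 0.376, 0.926, -0.0]
contact_force: [1.4, -0.4, -1.2]
opening: 0.056
grip_force: 30.0
time: 15.78
position: [0.5365, 0.1936, 0.2342]
ee_rot: [-0.001, 0.376, 0.926, -0.001]
contact_force: [0.4, -0.1, -1.0]
opening: 0.0559
grip_force: 30.0
x 0.0006074150731840838 0.0012114731990163427
y 0.0013362610747941726
((319.44647216796875, 312.3316650390625), (44.91875457763672, 51.30396270751953), 89.34905242919922) [0.5367 0.1931 0.2345]
ring z -0.014625607233151372
window [ 0.0013 -0.0001  0.0135]
```

```bash
python3 -m handwheel '[[50,[-0.04,0.14,2],0],[50,[0,0,3],0],[50,[0,0,2.6],0],[50,[0,0,0],0],[50,[0,0,0.2],0],[50,[0,0,0.2],0],[50,[0,0,0.2],0],[50,[0,0,0.2],0],[50,[0,0,0.2],0],[50,[0,0,0],0]]'
python3 -c "
from h import *
s=monitor.get_state();print(s['contact_force'],s['ft_torque'],s['position'])"
```

```text
time: 16.67
position: [0.5381, 0.1947, 0.1489]
ee_rot: [0.0, 0.376, 0.926, 0.0]
contact_force: [0.3, -0.1, -0.9]
opening: 0.0562
grip_force: 30.0
[ 0.27142471 -0.0756261  -0.89778647] [-0.01220866  0.03062279 -0.00785101] [0.53810547 0.19472812 0.14886398]
```

```bash
python3 -m handwheel '[[50,[0,0,0.1],0],[80,[0,0,0],0],[80,[0,0,0],0],[80,[0,0,0],0],[100,[0,0,-3],0],[100,[0,0,-4],0],[100,[0,0,-3.5],0],[100,[0,0,0],0],[100,[0,0,0],0],[100,[0,0,0],0]]'
python3 - <<'E'
from h import *
im,d=imaging.get_image("wrist");save(im[120:360,100:460],"w8.png");ci=imaging.camera_info("wrist")
np.set_printoptions(precision=4,suppress=True)
Q=np.array([pt(ci,u,v,d[v,u]) for v in range(180,300) for u in range(250,390) if d[v,u]>0])
b=Q[(abs(Q[:,2]-.123)<.002)];print("block",len(b),np.median(b[:,2]))
k=Q[np.hypot(Q[:,0]-.537,Q[:,1]-.196)<.024];print(np.percentile(k[:,2],[2,20,50,80,98]))
A=np.c_[k[:,:2],np.ones(len(k))];print("tilt",np.linalg.lstsq(A,k[:,2],rcond=None)[0][:2],k.mean(0))
for r in imaging.search_frame("wrist","start_top")[:2]:
    x=r["box"];p=onz(ci,(x[0]+x[2])/2,(x[1]+x[3])/2,.072);print(r["conf"],p)
r=(im[:,:,0].astype(int)>150)&(im[:,:,1]<60);r[:,230:]=False
v,u=np.nonzero(r);p=onz(ci,u.mean(),v.mean(),.072);print("red",u.mean(),v.mean(),p,pt(ci,u.mean(),v.mean(),d[int(v.mean()),int(u.mean())]))
go([p[0],p[1],.15],45.8)
E
```

```text
time: 17.5
position: [0.5378, 0.1946, 0.2518]
ee_rot: [-0.001, 0.376, 0.926, -0.0]
contact_force: [0.6, -0.3, -0.2]
opening: 0.088
grip_force: 0.0
block 2742 0.12250972222399617
[0.1166 0.1176 0.1184 0.119  0.1198]
tilt [-0.0022  0.0007] [0.5367 0.1963 0.1183]
0.95 [0.4659 0.0444 0.072 ]
red 156.92307692307693 274.9969834087481 [0.4634 0.0422 0.072 ] [0.4634 0.0423 0.0722]
tool y yaw 45.8 shift cm [ -5.33 -16.08  10.15] turn -0.000
```

View pics/w8.png

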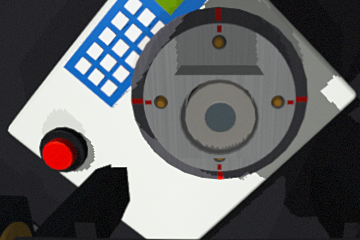

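The white ring lies flat with its top at 0.118 m, inside the mouth. The button is at (157,275) in the full image, so I press it with closed fingers.

```bash
python3 -m handwheel '[[0,[-1.06,-3.2,0],0],[0,[-1.06,-3.2,0],0],[0,[-1.06,-3.2,0],0],[0,[-1.06,-3.2,0],0],[0,[-1.06,-3.2,0],0],[0,[0,0,4],0],[0,[0,0,4],0],[0,[0,0,4],0],[0,[0,0,2],0],[0,[0,0,0],0]]'
python3 -c "
from h import *
s=monitor.get_state();print(s['contact_force'],s['position'],s['opening']);go([.4634,.0423,.088],45.8)"
```

```text
time: 18.43
position: [0.4618, 0.0434, 0.1083]
ee_rot: [-0.005, 0.377, 0.926, -0.001]
contact_force: [-0.9, 0.1, -0.4]
opening: 0.0235
grip_force: 0.0
[-0.87823108  0.08375726 -0.35546241] [0.46176165 0.0433644  0.1083039 ] 0.023462622675436674
tool y yaw 45.8 shift cm [-0.21  0.05  2.03] turn -0.001
```

```bash
python3 -m handwheel '[[0,[0,0,0],0],[0,[0,0,0],0],[0,[0,0,0],0],[0,[0,0,0],0],[0,[0,0,0],0],[0,[0,0,1],0],[0,[0,0,0],0],[0,[0,0,0],0]]'
python3 -c "
from h import *
s=monitor.get_state();print(s['contact_force'],s['position'],s['opening']);go([.4634,.0423,.0875],45.8)"
```

```text
time: 19.1
position: [0.4644, 0.0431, 0.103]
ee_rot: [-0.0, 0.376, 0.926, -0.0]
contact_force: [-1.3, 1.1, -0.8]
opening: 0.0002
grip_force: 0.0
[-1.26513916  1.08455757 -0.8440355 ] [0.46442752 0.04312244 0.10297095] 0.00024061274131280746
tool y yaw 45.8 shift cm [ 0.02 -0.13  1.55] turn -0.000
```

```bash
python3 -m handwheel '[[0,[0,0,0.5],0],[0,[0,0,0.5],0],[0,[0,0,0.2],0],[0,[0,0,0.2],0],[0,[0,0,0],0],[0,[0,0,0],0]]'
python3 -c "
from h import *
s=monitor.get_state();print(s['contact_force'],s['position'])"
```

```text
time: 19.6
position: [0.4648, 0.0431, 0.089]
ee_rot: [0.0, 0.376, 0.926, 0.0]
contact_force: [0.8, 0.4, 3.8]
opening: 0.0004
grip_force: 2.2
[0.81363283 0.35739217 3.76276134] [0.46479354 0.04305852 0.08901487]
```

```bash
python3 -m handwheel '[[0,[0,0,0.1],0],[0,[0,0,0.1],0],[0,[0,0,0],0],[0,[0,0,0],0]]'; python3 -m handwheel '[[0,[0,0,-1],0],[0,[0,0,-3],0],[0,[0,0,-4],0],[0,[0,0,-4],0],[0,[0,0,-2],0],[0,[0,0,0],0],[0,[0,0,0],0]]'
python3 - <<'E'
from h import *
im,d=imaging.get_image("top");save(cv2.resize(im[170:370,190:520],(792,480)),"t2.png")
E
```

```text
time: 19.93
position: [0.4649, 0.0431, 0.0882]
ee_rot: [0.001, 0.376, 0.927, 0.0]
contact_force: [-4.3, -0.4, 20.4]
opening: 0.0007
grip_force: 10.0
time: 20.52
position: [0.4643, 0.0431, 0.2268]
ee_rot: [0.0, 0.376, 0.926, 0.0]
contact_force: [0.0, -0.1, -1.3]
opening: 0.0004
grip_force: 0.0
```

View pics/t2.png

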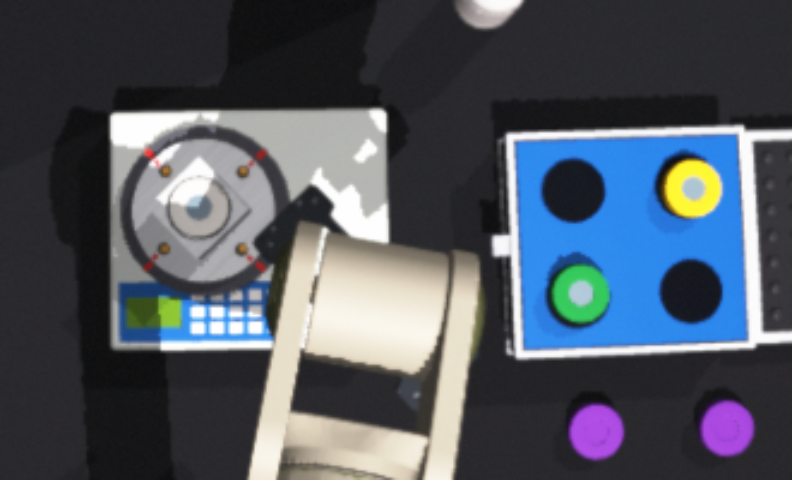

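The holder is seated and aligned, with white on top in the bore at (198,207) in the crop. Yellow, green and purple are untouched. The button reached its end stop (20 N) and the arm has let go.

```bash
python3 -c "
from plant import ticket
print(ticket.sign_off())"
```

```text
the job is handed in; nothing more can be done
None
```

The job is done and handed in at about 20.6 s: holder turned and seated, black ring then white ring flat in the bore, start button pressed and released, with nothing else moved; the sign-off returned no verdict.

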